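# Line up the mixing cups by height

## Task

Line up the four enamel mixing cups on the wooden rail in order of height, one standing upright on the centre of each round white mark: the tallest on the mark next to the red end block, then shorter and shorter to the lowest next to the grey end block. The green cup stands nested in the blue one and has to be lifted out. Leave the wooden stopper and the orange cap between the cups where they are.

Things in the scene. Friction and masses are not known exactly. Their poses are not given: they have to be found in the camera images.
- rail: fixed strip of light wood, 80 mm wide (x), 450 mm long (y), 8 mm thick, lying about left to right; origin at the centre of its underside. Four round white marks (68 mm across, dark ring, black centre dot) in its top have centres at x = 0, y = -142.5, -47.5, +47.5, +142.5 mm in its frame. A red block stands on one end and a grey one on the other; either may be at +y
- red_end: red end block fixed on the rail, 76 x 24 mm and 22 mm high, at y = +210 mm or y = -210 mm in the rail's frame (the grey block, not listed, is at the other end); origin at the centre of its underside. It marks the end where the tallest cup goes
- white_cup: loose open straight-sided white enamel cup, dark rim, 36 mm across and 84 mm tall, wall 3 mm, floor 4 mm thick, about 70 g; origin at the centre of its underside, z up along its axis; it starts upright on the bench
- green_cup: loose open straight-sided green enamel cup, dark rim, 44 mm across and 68 mm tall, wall 3 mm, floor 4 mm thick, about 80 g; origin at the centre of its underside, z up along its axis; it starts upright inside the blue cup, on its floor, standing about 32 mm out above the blue rim, with about 7 mm of play all round
- yellow_cup: loose open straight-sided yellow enamel cup, dark rim, 54 mm across and 54 mm tall, wall 3 mm, floor 4 mm thick, about 90 g; origin at the centre of its underside, z up along its axis; it starts upright on the bench
- blue_cup: loose open straight-sided blue enamel cup, dark rim, 64 mm across and 40 mm tall, wall 3 mm, floor 4 mm thick, about 120 g; origin at the centre of its underside, z up along its axis; it starts upright on the bench, with the green cup inside it
- stopper: bystander: loose bottle stopper, 36 mm across, 39 mm tall, wooden cap below and cork up; origin at the centre of its underside; to be left where it stands (it may not move more than 25 mm)
- orange_cap: bystander: loose orange bottle-neck cap, a cylinder 34 mm across, 36 mm tall; origin at the centre of its underside; to be left where it stands (it may not move more than 25 mm)
Not all that is in view belongs to the job. Several things have the shape of the yellow_cup; the one meant has the colours described above.

How it is judged:
At the end, for the whole second after the job is handed in: Counting from the red end block, the white, green, yellow and blue cups stand one on each mark of the rail, each upright (within 0.1 rad), its foot on the rail and its axis within 12 mm of the mark's centre along and across the rail, at rest and released (((y of red_end in the frame of rail above 0 m and y of white_cup in the frame of rail between 0.1305 and 0.1545 m and y of green_cup in the frame of rail between 0.0355 and 0.0595 m and y of yellow_cup in the frame of rail between -0.0595 and -0.0355 m and y of blue_cup in the frame of rail between -0.1545 and -0.1305 m) or (y of red_end in the frame of rail below 0 m and y of white_cup in the frame of rail between -0.1545 and -0.1305 m and y of green_cup in the frame of rail between -0.0595 and -0.0355 m and y of yellow_cup in the frame of rail between 0.0355 and 0.0595 m and y of blue_cup in the frame of rail between 0.1305 and 0.1545 m)) and x of white_cup in the frame of rail between -0.012 and 0.012 m and z of white_cup in the frame of rail between 0.005 and 0.012 m and angle between each of white_cup, green_cup, yellow_cup, blue_cup's own z axis and vertical below 0.1 rad and linear speed of each of white_cup, green_cup, yellow_cup, blue_cup below 0.02 m/s and x of green_cup in the frame of rail between -0.012 and 0.012 m and z of green_cup in the frame of rail between 0.005 and 0.012 m and x of yellow_cup in the frame of rail between -0.012 and 0.012 m and z of yellow_cup in the frame of rail between 0.005 and 0.012 m and x of blue_cup in the frame of rail between -0.012 and 0.012 m and z of blue_cup in the frame of rail between 0.005 and 0.012 m); the robot touches nothing.
It fails at once if the wooden stopper is moved more than 25 mm from where it stood (distance of stopper from where it was at the start of the episode above 0.025 m).
It fails at once if the orange cap is moved more than 25 mm from where it stood (distance of orange_cap from where it was at the start of the episode above 0.025 m).
It also fails if it takes over 104 s, if anything falls off the work surface, if the arm or the gripper's body presses on something with over 40 N, if the wrist force passes 120 N, or if a joint passes its speed limit or range.

## Robot

A 6-joint arm with a two-finger parallel gripper is mounted at the origin on a cart in front of the work surface, level with it; the furniture and walls round the work are solid. World frame = base frame: x ahead of the robot, y to its left, z up, the work surface at z = 0. Lengths are in m, angles in rad, forces in N, time in s.
With the tool pointing down it reaches from about 0.35 to 0.975 m from the base axis. Payload 4.9 kg.
Tool frame: the origin (TCP) lies on the front face of the gripper's body, between the roots of the fingers; the fingertips stand ctrl.tip_extent ahead of it and the grasp point (between the pads) lies 54 mm ahead of it (ctrl.tip_extent is the distance from the TCP to the fingertips, in m); z points along the fingers, y is the line along which they close (so a half turn about z gives the same grasp; the last joint's range is limited). The gripper opens to 85 mm and grips with 20 to 120 N. Pads are 22 mm wide; open, the fingers measure 114 mm over their backs; the gripper's body (76 mm by 85 mm) begins 54 mm behind the grasp point. The pads swing forward as they close: fully open they stand 13 mm farther back than shut.
Start: joints at [-1.428, 0.053, 1.613, -0, 1.476, -0.119], TCP at [0.162, -0.604, 0.304] pointing down, gripper open.
Joint ranges: [-3.01, 3.01], [-1.01, 2.22], [0.06, 2.58], [-1.02, 4.17], [0.09, 2.62], [-3.14, 3.14]. Speed limits (rad/s): [2.57, 2.57, 3.14, 3.14, 3.14, 3.14].

## Interface

Orientations are given as a rotation vector (axis times angle).
In Python, from station import ctrl gives the robot as it stands.
- The arm moves only by the tool apply_moves, never from a script. Its argument "rows" is one flat list of numbers, 6 for each row, row after row: the shift along the tool's x, y, z normalised to -1 to 1, where 1 is 0.6 m, then the turn, a rotation vector about the tool's x, y, z normalised to -1 to 1, where 1 is 90 degrees. A call has 1 to 20 rows; each row is the pose to reach, as a shift and turn from the pose commanded when the call began, along the tool's axes at that moment; what a row does not reach only later rows make up. A row lasts 1/10 s, in which the tool goes at most 50 mm and 8.59 degrees, less where a joint would pass 70% of its speed; a pose out of reach is approached as far as the arm can. A call with a number of a shift or a turn outside -1 to 1 is refused whole. A call with a gripper value outside its range is refused whole. "grip" is the opening, from 0 (shut) to 1 (fully open), set as the call begins (left out, the last holds). The fingers move at their own pace and stop on an object; "grip_force" is the grip in N (left out, the last holds). Time passes only in rows, so rows that repeat a pose let the fingers close. It gives the time, the measured TCP pose, the force, the opening and the grip force at its end, in the units of the state.
- ctrl.get_obs(): the state, without advancing time (a new reading comes with each control period).
- ctrl.get_image(name): name is "scene" or "top"; returns (picture, depth): 400x640x3 uint8, blue, green, red; 400x640 float32, m along the optical axis (not along the pixel's ray), 0 where there is no reading.
- ctrl.camera_model(name): a dict with "mtx" (3x3 intrinsics, pixels), "k1" (the pictures are not rectified: a ray, as slopes to the right and down, at radius r is drawn at 1 + k1 r^2 times it, then the intrinsics apply), "R" (3x3) and "t" (3): a world point X has camera coordinates R X + t. Camera axes: x right, y down, z forward; pixel columns grow to the right and rows downward; lengths in m; the calibration is good to about 2 mm. A picture is of the moment at which its call begins. camera_model takes no time and is no camera call.
- ctrl.finish_job(): hands the job in; it is judged then, once.
The state is a dict: "t": time; "q": joint angles; "dq": joint speeds; "effort": joint torques, N m; "tool_pos": TCP position; "tool_rot": TCP orientation; "contact_force": force on the tool from outside, world axes, zero at the start; "wrist_torque": the same for the moment, N m; "opening": finger opening in m; "grip_force": force on a finger pad.
Only numpy, scipy, OpenCV 4.12 (cv2) and the standard library are available. Lean on these libraries where they do the work, as an engineer would, in place of code of your own. Each camera call takes 0.05 s, during which the arm holds its last target. There are 200 camera calls.

## Working session

There is one attempt and no reset: what is moved stays moved. The work goes in short steps, Python scripts to look and compute and a tool call to move; the robot and the scene stay as the last step left them, time stands still between calls to the robot, and variables do not carry over. Pictures are saved under pics/ and viewed, at most 14 in all, crops included, and the job is handed in when it is done.

Besides the shell and the picture viewer there is one more tool, called after ">>>" as name(argument=value, ...) on one line, values as JSON. apply_moves: Moves the arm, as the interface text tells. Its arguments: {"type":"object","properties":{"rows":{"type":"array","items":{"type":"number"}},"grip":{"type":"number"},"grip_force":{"type":"number"}},"required":["rows"]}

```bash
mkdir -p pics; python3 - <<'E'
from station import ctrl
import cv2,numpy as np
for n in("scene","top"):
    p,d=ctrl.get_image(n); cv2.imwrite(f"pics/{n}0.png",p); np.save(f"pics/{n}0.npy",d)
    m=ctrl.camera_model(n); print(n,m)
print(ctrl.get_obs(),ctrl.tip_extent)
E
```

```text
scene {'mtx': array([[395.55380495,   0.        , 320.98003437],
       [  0.        , 395.55380495, 197.81823002],
       [  0.        ,   0.        ,   1.        ]]), 'k1': -0.06167094489621027, 'R': array([[ 0.68276988, -0.73060491, -0.00646175],
       [-0.31501465, -0.28638682, -0.90484715],
       [ 0.65923521,  0.61983792, -0.42568755]]), 't': array([-0.32767519,  0.2100735 ,  0.51950457])}
top {'mtx': array([[374.25860125,   0.        , 318.64101783],
       [  0.        , 374.25860125, 195.80206487],
       [  0.        ,   0.        ,   1.        ]]), 'k1': -0.020920949107060924, 'R': array([[ 0.14795737, -0.98899051, -0.00252668],
       [-0.96521358, -0.14384242, -0.21833942],
       [ 0.21557217,  0.03474371, -0.97586962]]), 't': array([-0.04305466,  0.51422801,  0.82304187])}
{'t': 0.1, 'q': array([-1.42798366e+00,  5.32895686e-02,  1.61416736e+00,  6.13770510e-06,
        1.47598390e+00, -1.18995286e-01]), 'dq': array([-0.00065755, -0.00330285, -0.00417528,  0.00184363,  0.00107888,
       -0.00167993]), 'effort': array([ 3.05070471e-04, -3.94904387e+01, -3.71362996e+01, -2.30748556e-04,
        3.92031128e-03, -8.14605727e-06]), 'tool_pos': array([ 0.16170989, -0.60327226,  0.30278024]), 'tool_rot': array([-3.11288195e+00, -4.09831317e-01,  2.49604645e-05]), 'contact_force': array([ 0.24307777, -0.06450875, -0.53411465]), 'wrist_torque': array([-0.03439275, -0.03071608,  0.01799794]), 'grip_force': 0.0, 'opening': 0.08576726635674926} 0.0726
```

View pics/top0.png

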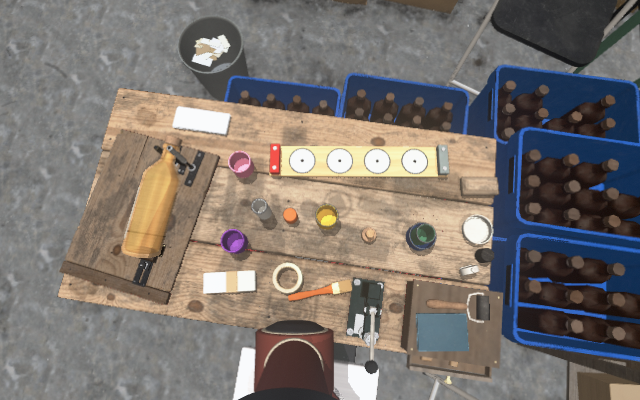

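View pics/scene0.png

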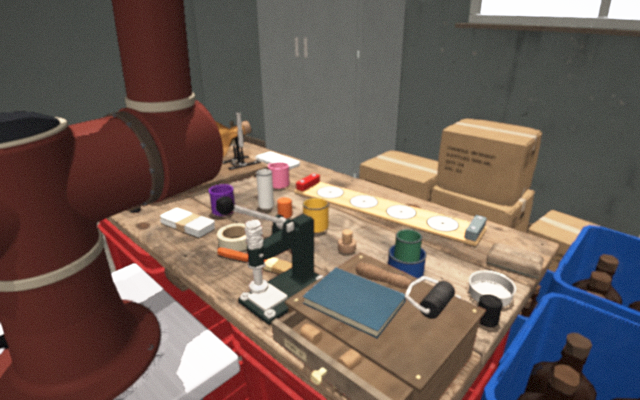

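The top view shows the rail at (275–447, 160) with the red end at left (275,158), the white cup at (261,208), the orange cap at (290,215), the yellow cup at (327,216), the stopper at (369,236) and green-in-blue at (422,235). Yellow-shaped candidates are pink (240,163), purple (233,241) and yellow (327,216). Only the last has the yellow colour. I'll enlarge to confirm.

```bash
cat > h.py <<'E'
import cv2,numpy as np
from station import ctrl
def pix(name,X):
    m=ctrl.camera_model(name); c=m["R"]@np.array(X,float)+m["t"]; s=c[:2]/c[2]
    s=s*(1+m["k1"]*(s@s)); return s*m["mtx"][0,0]+m["mtx"][:2,2]
def ray(name,uv):
    m=ctrl.camera_model(name); s=(np.array(uv,float)-m["mtx"][:2,2])/m["mtx"][0,0]; p=s.copy()
    for _ in range(10): s=p/(1+m["k1"]*(s@s))
    R=m["R"]; return -R.T@m["t"], R.T@np.array([*s,1.])
def onz(name,uv,z):
    o,d=ray(name,uv); return o+d*(z-o[2])/d[2]
def crop(src,u,v,w,h,k,out):
    p=cv2.imread(src)[v:v+h,u:u+w]; cv2.imwrite(out,cv2.resize(p,None,fx=k,fy=k,interpolation=cv2.INTER_CUBIC))
E
python3 - <<'E'
from h import *
crop("pics/top0.png",225,135,230,130,3.4,"pics/c1.png")
crop("pics/scene0.png",200,155,300,135,2.6,"pics/c2.png")
E
```

```text
(no output)
```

View pics/c1.png

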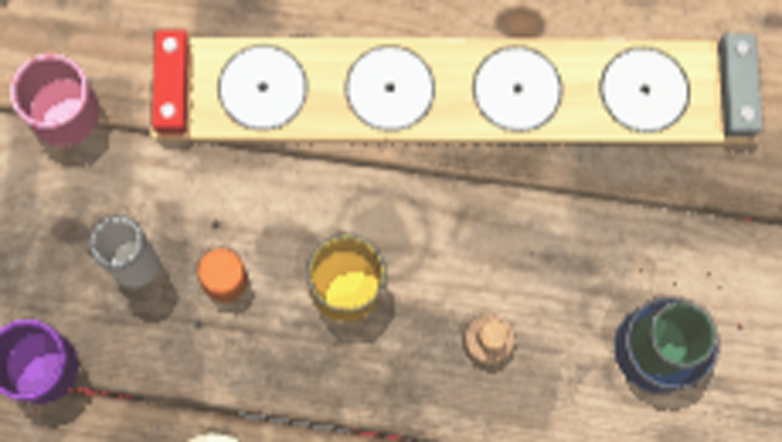

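View pics/c2.png

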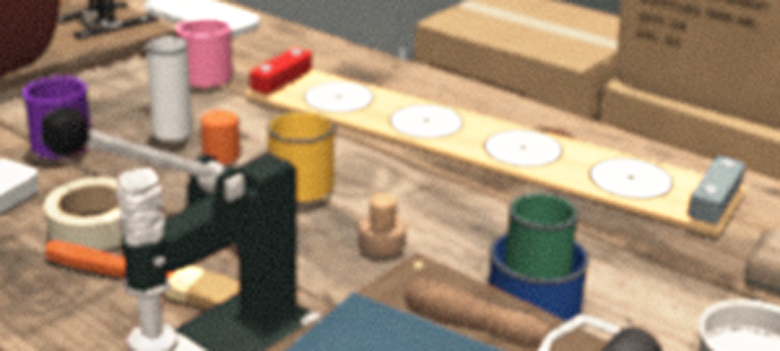

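```bash
python3 - <<'E'
from h import *
T=lambda x,y:((x+.5)/3.4-.5+225,(y+.5)/3.4-.5+135)
S=lambda x,y:((x+.5)/2.6-.5+200,(y+.5)/2.6-.5+155)
for n,a,b,z in [("white",(119,242),(168,46),.084),("yellow",(346,275),(302,127),.054),("green",(684,335),(543,206),.072),("blue",(666,345),(538,262),.04),
 ("orange",(221,272),(220,120),.036),("stop",(493,332),(383,200),.039),
 ("m1",(262,87),(339,97),.008),("m2",(389,87),(427,121),.008),("m3",(517,88),(523,148),.008),("m4",(644,89),(630,178),.008)]:
    print(n,onz("top",T(*a),z).round(4),onz("scene",S(*b),z).round(4))
for z in(.17,): print(ctrl.get_obs()["tool_rot"])
E
```

```text
white [0.4662 0.1611 0.084 ] [0.4633 0.158  0.084 ]
yellow [0.4716 0.0086 0.054 ] [0.4702 0.0048 0.054 ]
green [ 0.4617 -0.2197  0.072 ] [ 0.4644 -0.2162  0.072 ]
blue [ 0.4581 -0.2165  0.04  ] [ 0.4498 -0.2248  0.04  ]
orange [0.4639 0.0956 0.036 ] [0.46   0.0907 0.036 ]
stop [ 0.4497 -0.0975  0.039 ] [ 0.4453 -0.099   0.039 ]
m1 [0.6109 0.0913 0.008 ] [0.6082 0.0892 0.008 ]
m2 [ 0.6249 -0.0025  0.008 ] [ 0.6224 -0.0043  0.008 ]
m3 [ 0.6382 -0.0971  0.008 ] [ 0.6352 -0.0973  0.008 ]
m4 [ 0.6515 -0.1911  0.008 ] [ 0.6482 -0.1905  0.008 ]
[-3.11288195e+00 -4.09831317e-01  2.49604645e-05]
```

White is at about (.465,.160), yellow (.471,.007), green (.463,-.218) and blue (.458,-.217). The marks are at (.6095,.090), (.624,-.003), (.637,-.097) and (.650,-.191), so the rail is turned about 8.2°. I'll close across the rail for every cup, starting with green.

>>> apply_moves(rows=[0.651,-0.49,0.138,0,0,-0.924,0.651,-0.49,0.138,0,0,-0.924,0.651,-0.49,0.138,0,0,-0.924,0.651,-0.49,0.138,0,0,-0.924,0.651,-0.49,0.138,0,0,-0.924,0.651,-0.49,0.138,0,0,-0.924,0.651,-0.49,0.138,0,0,-0.924,0.651,-0.49,0.138,0,0,-0.924,0.651,-0.49,0.138,0,0,-0.924,0.651,-0.49,0.138,0,0,-0.924,0.651,-0.49,0.138,0,0,-0.924,0.651,-0.49,0.138,0,0,-0.924,0.651,-0.49,0.138,0,0,-0.924,0.651,-0.49,0.138,0,0,-0.924,0.651,-0.49,0.138,0,0,-0.924,0.651,-0.49,0.138,0,0,-0.924], grip=1, grip_force=30)

```text
t: 1.7
tool_pos: [0.4626, -0.2195, 0.2213]
tool_rot: [2.06, 2.372, 0.0]
contact_force: [-0.0, 0.1, -0.4]
opening: 0.0855
grip_force: 0.0
```

>>> apply_moves(rows=[0,0,0.08,0,0,0,0,0,0.12,0,0,0,0,0,0.15,0,0,0,0,0,0.165,0,0,0,0,0,0.165,0,0,0,0,0,0.165,0,0,0])

```text
t: 2.3
tool_pos: [0.4634, -0.2191, 0.1231]
tool_rot: [2.057, 2.372, 0.0]
contact_force: [0.5, -0.2, 1.6]
opening: 0.0851
grip_force: 0.0
```

>>> apply_moves(rows=[0,0,0,0,0,0,0,0,0,0,0,0,0,0,0,0,0,0,0,0,0,0,0,0,0,0,0,0,0,0,0,0,0,0,0,0,0,0,0,0,0,0,0,0,0,0,0,0,0,0,0,0,0,0,0,0,0,0,0,0], grip=0.2)

```text
t: 3.3
tool_pos: [0.4636, -0.2189, 0.1233]
tool_rot: [2.057, 2.373, 0.0]
contact_force: [-0.2, 1.4, 5.0]
opening: 0.0433
grip_force: 30.5
```

```bash
python3 - <<'E'
from h import *
p,d=ctrl.get_image("scene"); cv2.imwrite("pics/s1.png",p); crop("pics/s1.png",300,120,220,165,3.5,"pics/c3.png")
print(ctrl.get_obs(),ctrl.tip_extent)
E
```

```text
{'t': 3.35, 'q': array([-5.86508609e-01, -2.86435573e-02,  2.01559939e+00,  7.05711165e-05,
        1.15306718e+00, -7.29008785e-01]), 'dq': array([-4.12917798e-05, -5.14827386e-04, -4.71220210e-04,  1.22004540e-03,
        4.45333093e-04, -7.60987720e-04]), 'effort': array([-2.14455421e-01, -2.82070112e+01, -2.97399241e+01, -1.97367941e-02,
       -3.16598453e-01, -1.84250314e-02]), 'tool_pos': array([ 0.46356789, -0.21894119,  0.12324098]), 'tool_rot': array([2.05668074e+00, 2.37274956e+00, 4.14179108e-04]), 'contact_force': array([-1.14589472,  0.45623257,  6.34398892]), 'wrist_torque': array([0.10327955, 0.22511026, 0.06025385]), 'grip_force': 30.499371271580458, 'opening': 0.04334543612208046} 0.0726
```

View pics/c3.png

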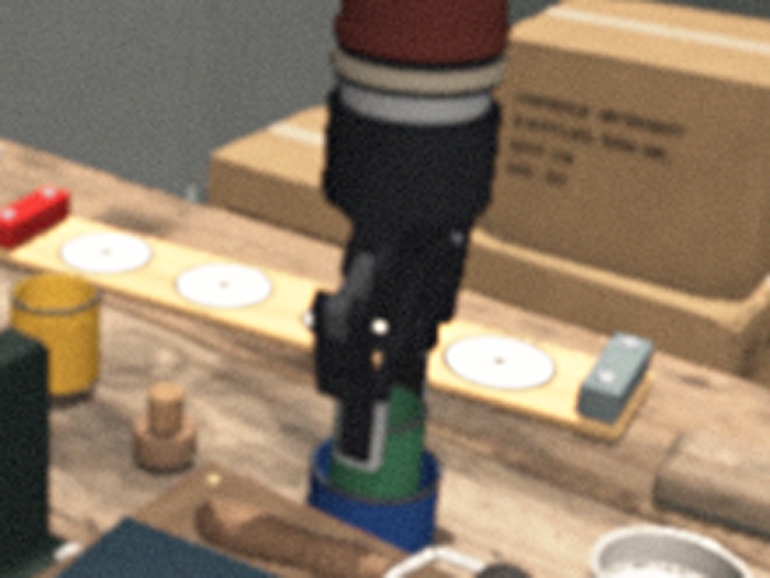

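The green cup is gripped above the blue rim, with the pads at crop (360,430). Next: lift it and carry it to mark 2.

>>> apply_moves(rows=[0,0,-0.03,0,0,0,0,0,-0.07,0,0,0,0,0,-0.13,0,0,0,0,0,-0.2,0,0,0,0,0,-0.2,0,0,0,0.08,0.08,-0.2,0,0,0,0.14,0.14,-0.2,0,0,0,0.2,0.2,-0.2,0,0,0,0.26,0.26,-0.2,0,0,0,0.318,0.315,-0.2,0,0,0,0.318,0.315,-0.2,0,0,0,0.318,0.315,-0.2,0,0,0,0.318,0.315,-0.08,0,0,0,0.318,0.315,-0.08,0,0,0,0.318,0.315,-0.08,0,0,0])

```text
t: 4.85
tool_pos: [0.6191, -0.0039, 0.1643]
tool_rot: [-2.054, -2.366, 0.01]
contact_force: [-0.9, -0.2, -1.3]
opening: 0.0434
grip_force: 31.2
```

```bash
python3 - <<'E'
from h import *
p,d=ctrl.get_image("scene"); cv2.imwrite("pics/s2.png",p); crop("pics/s2.png",250,90,260,190,3,"pics/c4.png")
o=ctrl.get_obs();print(o["tool_pos"],o["opening"],o["contact_force"])
E
```

```text
[ 0.62080975 -0.0040395   0.1674026 ] 0.043371895341907156 [ 0.39348824  0.42284099 -0.44991576]
```

View pics/c4.png

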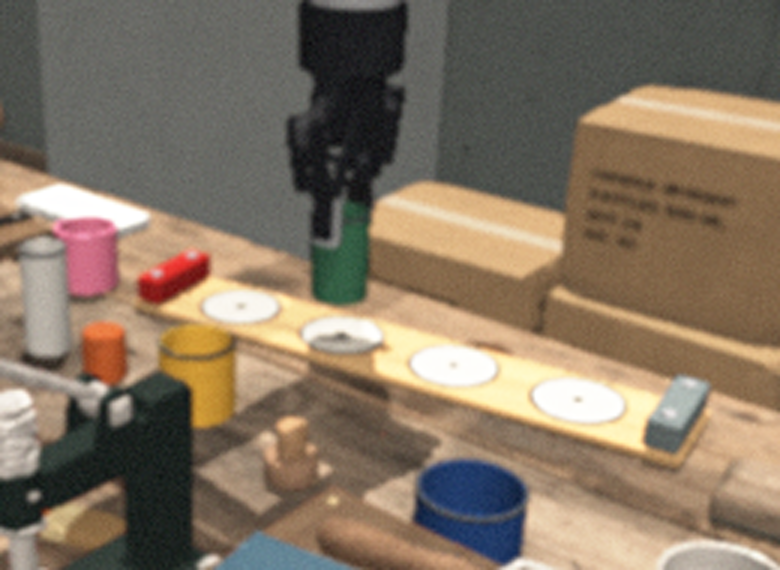

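Green hangs upright at crop (340,255), over mark 2. Lowering.

>>> apply_moves(rows=[0,0,0,0,0,0,0,0,0,0,0,0,0,0,0.03,0,0,0,0,0,0.055,0,0,0,0,0,0.065,0,0,0,0,0,0.065,0,0,0,0,0,0.065,0,0,0])

```text
t: 5.6
tool_pos: [0.6232, -0.0029, 0.1315]
tool_rot: [2.058, 2.374, 0.0]
contact_force: [-0.2, -0.7, -1.0]
opening: 0.0435
grip_force: 31.2
```

>>> apply_moves(rows=[0,0,0.004,0,0,0,0,0,0.006,0,0,0,0,0,0.006,0,0,0])

```text
t: 5.9
tool_pos: [0.623, -0.0029, 0.1276]
tool_rot: [2.058, 2.374, 0.0]
contact_force: [0.1, -0.7, -0.3]
opening: 0.0436
grip_force: 31.2
```

>>> apply_moves(rows=[0,0,0,0,0,0,0,0,0,0,0,0,0,0,0,0,0,0,0,0,0,0,0,0,0,0,0,0,0,0,0,0,0,0,0,0,0,0,-0.03,0,0,0,0,0,-0.08,0,0,0,0,0,-0.15,0,0,0,0,0,-0.2,0,0,0,0,0,-0.2,0,0,0,0,0,-0.2,0,0,0], grip=1)

```text
t: 7.1
tool_pos: [0.6233, -0.0029, 0.2485]
tool_rot: [2.057, 2.373, 0.002]
contact_force: [-0.1, 0.2, -0.6]
opening: 0.0852
grip_force: 0.0
```

```bash
python3 - <<'E'
from h import *
p,d=ctrl.get_image("top"); cv2.imwrite("pics/t3.png",p); crop("pics/t3.png",225,135,230,130,3.4,"pics/c5.png")
o=ctrl.get_obs();print(o["tool_pos"],o["opening"],o["contact_force"])
E
```

```text
[ 0.62252369 -0.00286112  0.2466384 ] 0.08532943146275503 [-0.78762403 -0.40945045 -0.88771604]
```

View pics/c5.png

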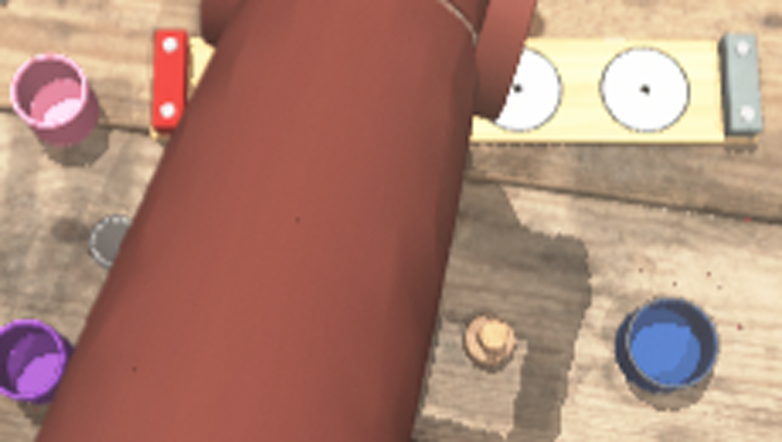

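The blue cup still stands at (667,345). Moving over it.

>>> apply_moves(rows=[-0.08,-0.08,0,0,0,0,-0.14,-0.14,0,0,0,0,-0.2,-0.2,0,0,0,0,-0.26,-0.26,0,0,0,0,-0.315,-0.326,0,0,0,0,-0.315,-0.326,0.08,0,0,0,-0.315,-0.326,0.13,0,0,0,-0.315,-0.326,0.13,0,0,0,-0.315,-0.326,0.13,0,0,0,-0.315,-0.326,0.13,0,0,0])

```text
t: 8.15
tool_pos: [0.4572, -0.2178, 0.171]
tool_rot: [2.055, 2.373, 0.001]
contact_force: [-0.3, -1.0, 0.0]
opening: 0.0855
grip_force: 0.0
```

```bash
python3 - <<'E'
from h import *
p,d=ctrl.get_image("scene"); cv2.imwrite("pics/s4.png",p); crop("pics/s4.png",280,110,220,160,3.5,"pics/c6.png")
print(onz("scene",((471.5)/3-.5+250,(490.5)/3-.5+90),.04))
o=ctrl.get_obs();print(o["tool_pos"],o["opening"],o["contact_force"])
E
```

```text
[ 0.45634801 -0.22080566  0.04      ]
[ 0.45750804 -0.21796625  0.17148695] 0.08525621565402798 [-0.13195169 -0.92146117 -0.05701796]
```

View pics/c6.png

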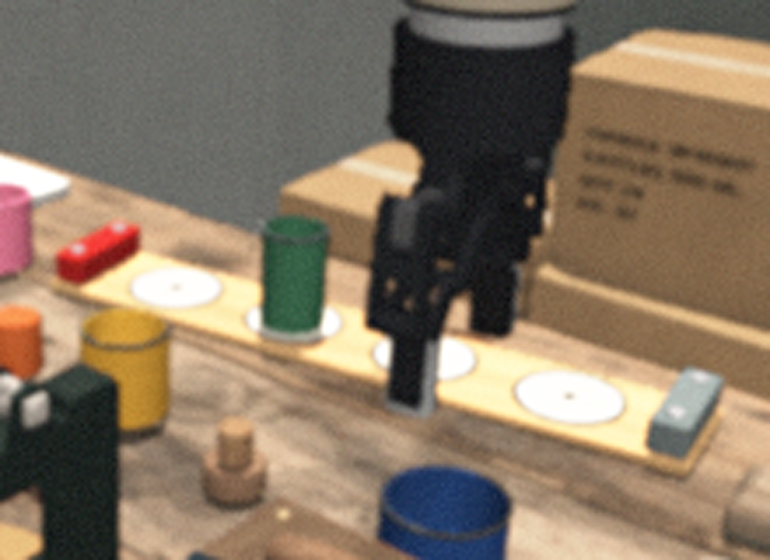

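The green cup stands centred on mark 2, at crop (293,275). Lowering onto blue.

>>> apply_moves(rows=[0,0,0.05,0,0,0,0,0,0.09,0,0,0,0,0,0.12,0,0,0,0,0,0.143,0,0,0,0,0,0.143,0,0,0,0,0,0.143,0,0,0])

```text
t: 8.8
tool_pos: [0.457, -0.218, 0.0848]
tool_rot: [2.056, 2.373, 0.0]
contact_force: [-0.2, 0.1, -0.2]
opening: 0.0854
grip_force: 0.0
```

>>> apply_moves(rows=[0,0,0,0,0,0,0,0,0,0,0,0,0,0,0,0,0,0,0,0,0,0,0,0,0,0,0,0,0,0,0,0,0,0,0,0,0,0,0,0,0,0,0,0,0,0,0,0], grip=0.4)

```text
t: 9.6
tool_pos: [0.4576, -0.2185, 0.0859]
tool_rot: [2.055, 2.371, 0.002]
contact_force: [0.4, 1.0, 5.7]
opening: 0.0628
grip_force: 33.1
```

>>> apply_moves(rows=[0,0,-0.05,0,0,0,0,0,-0.1,0,0,0,0,0,-0.15,0,0,0,0,0.06,-0.15,0,0,0,0,0.12,-0.15,0,0,0,0,0.18,-0.15,0,0,0,0,0.24,-0.15,0,0,0,0,0.3,-0.15,0,0,0,0,0.324,-0.15,0,0,0,0,0.324,-0.15,0,0,0,0,0.324,-0.15,0,0,0,0,0.324,-0.1,0,0,0,0,0.324,-0.05,0,0,0,0,0.324,-0.025,0,0,0,0,0.324,-0.025,0,0,0,0,0.324,-0.025,0,0,0])

```text
t: 11.2
tool_pos: [0.6485, -0.1905, 0.0995]
tool_rot: [2.058, 2.373, 0.0]
contact_force: [0.1, -0.2, -0.8]
opening: 0.0631
grip_force: 34.0
```

>>> apply_moves(rows=[0,0,0.005,0,0,0,0,0,0.01,0,0,0,0,0,0.01,0,0,0])

```text
t: 11.5
tool_pos: [0.6494, -0.1905, 0.0939]
tool_rot: [2.056, 2.372, 0.001]
contact_force: [1.7, -0.9, 1.1]
opening: 0.0629
grip_force: 34.1
```

>>> apply_moves(rows=[0,0,0,0,0,0,0,0,0,0,0,0,0,0,0,0,0,0,0,0,0,0,0,0,0,0,0,0,0,0,0,0,-0.05,0,0,0,0,0,-0.12,0,0,0,0,0,-0.2,0,0,0,0,0,-0.26,0,0,0,0.06,-0.04,-0.26,0,0,0,0.12,-0.08,-0.26,0,0,0,0.18,-0.12,-0.26,0,0,0,0.24,-0.16,-0.26,0,0,0,0.3,-0.2,-0.26,0,0,0,0.36,-0.24,-0.26,0,0,0,0.368,-0.247,-0.26,0,0,0,0.368,-0.247,-0.15,0,0,0,0.368,-0.247,-0.13,0,0,0,0.368,-0.247,-0.13,0,0,0,0.368,-0.247,-0.13,0,0,0], grip=1)

```text
t: 13.5
tool_pos: [0.4709, 0.007, 0.1711]
tool_rot: [-2.058, -2.373, 0.0]
contact_force: [0.4, -0.4, 0.4]
opening: 0.0852
grip_force: 0.0
```

```bash
python3 - <<'E'
from h import *
p,d=ctrl.get_image("scene"); cv2.imwrite("pics/s5.png",p); crop("pics/s5.png",230,90,260,180,3,"pics/c7.png")
o=ctrl.get_obs();print(o["tool_pos"],o["opening"],o["contact_force"])
E
```

```text
[0.47177049 0.00691256 0.1724173 ] 0.08521840375528651 [ 0.57999677 -0.19504912 -0.63462848]
```

View pics/c7.png

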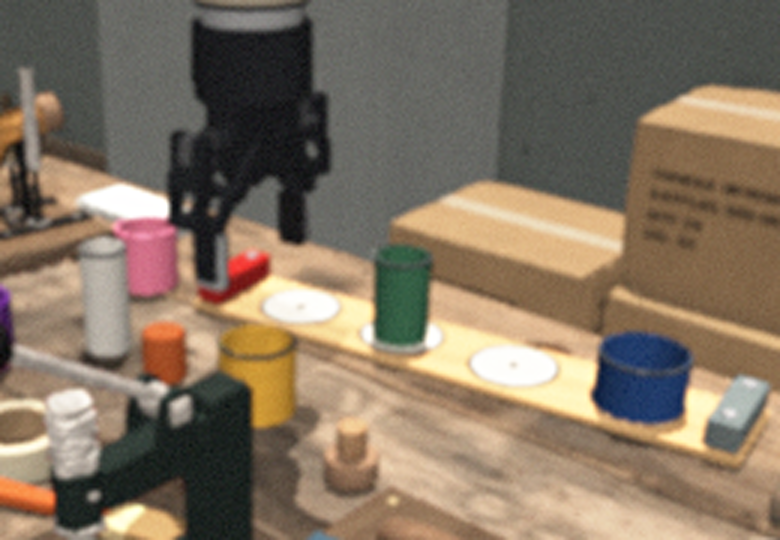

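Blue stands on mark 4, at crop (642,380). Lowering onto yellow at (257,375).

>>> apply_moves(rows=[0,0,0.05,0,0,0,0,0,0.09,0,0,0,0,0,0.12,0,0,0,0,0,0.136,0,0,0,0,0,0.136,0,0,0,0,0,0.136,0,0,0])

```text
t: 14.15
tool_pos: [0.4719, 0.0071, 0.0908]
tool_rot: [2.056, 2.372, 0.002]
contact_force: [0.3, 0.3, 0.5]
opening: 0.0853
grip_force: 0.0
```

>>> apply_moves(rows=[0,0,0,0,0,0,0,0,0,0,0,0,0,0,0,0,0,0,0,0,0,0,0,0,0,0,0,0,0,0,0,0,0,0,0,0,0,0,0,0,0,0,0,0,0,0,0,0], grip=0.3)

```text
t: 14.95
tool_pos: [0.4718, 0.0072, 0.0907]
tool_rot: [2.056, 2.372, 0.002]
contact_force: [-0.1, 0.8, 6.1]
opening: 0.0537
grip_force: 31.7
```

>>> apply_moves(rows=[0,0,-0.06,0,0,0,0,0,-0.12,0,0,0,0,0,-0.18,0,0,0,-0.04,0.05,-0.18,0,0,0,-0.08,0.1,-0.18,0,0,0,-0.12,0.15,-0.18,0,0,0,-0.17,0.2,-0.18,0,0,0,-0.211,0.247,-0.18,0,0,0,-0.211,0.247,-0.18,0,0,0,-0.211,0.247,-0.18,0,0,0,-0.211,0.247,-0.12,0,0,0,-0.211,0.247,-0.07,0,0,0,-0.211,0.247,-0.03,0,0,0,-0.211,0.247,-0.023,0,0,0,-0.211,0.247,-0.023,0,0,0,-0.211,0.247,-0.023,0,0,0])

```text
t: 16.55
tool_pos: [0.6358, -0.0968, 0.1047]
tool_rot: [2.056, 2.373, 0.002]
contact_force: [1.0, -0.2, -1.2]
opening: 0.0539
grip_force: 32.6
```

>>> apply_moves(rows=[0,0,0.005,0,0,0,0,0,0.0095,0,0,0,0,0,0.0095,0,0,0])

```text
t: 16.85
tool_pos: [0.6361, -0.0972, 0.0988]
tool_rot: [2.056, 2.372, 0.002]
contact_force: [-0.2, 0.2, 3.3]
opening: 0.0535
grip_force: 32.9
```

>>> apply_moves(rows=[0,0,0,0,0,0,0,0,0,0,0,0,0,0,0,0,0,0,0,0,0,0,0,0,0,0,0,0,0,0,0,0,-0.05,0,0,0,0,0,-0.12,0,0,0,0,0,-0.2,0,0,0,0,0,-0.26,0,0,0,0.07,-0.03,-0.26,0,0,0,0.14,-0.06,-0.26,0,0,0,0.21,-0.1,-0.26,0,0,0,0.28,-0.13,-0.26,0,0,0,0.35,-0.16,-0.26,0,0,0,0.42,-0.2,-0.26,0,0,0,0.464,-0.221,-0.26,0,0,0,0.464,-0.221,-0.17,0,0,0,0.464,-0.221,-0.17,0,0,0,0.464,-0.221,-0.17,0,0,0,0.464,-0.221,-0.17,0,0,0], grip=1)

```text
t: 18.85
tool_pos: [0.4655, 0.1595, 0.2008]
tool_rot: [2.058, 2.372, 0.002]
contact_force: [0.2, 0.3, -0.1]
opening: 0.0854
grip_force: 0.0
```

```bash
python3 - <<'E'
from h import *
p,d=ctrl.get_image("scene"); cv2.imwrite("pics/s6.png",p); crop("pics/s6.png",200,90,260,180,3,"pics/c8.png")
o=ctrl.get_obs();print(o["tool_pos"],o["opening"],o["contact_force"])
E
```

```text
[0.46583815 0.15955886 0.20127414] 0.08555305059856708 [ 0.56724572  0.66109697 -0.32018836]
```

View pics/c8.png

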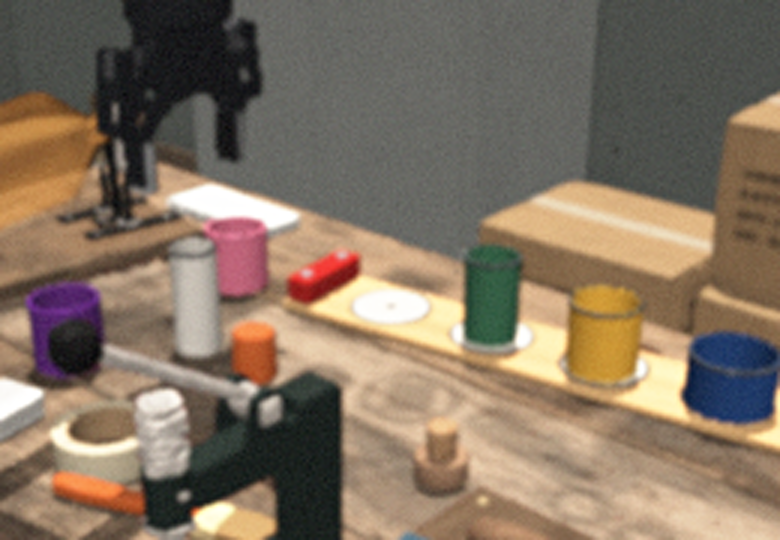

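Yellow is on mark 3, at crop (605,335). Lowering onto white.

>>> apply_moves(rows=[0,0,0.05,0,0,0,0,0,0.09,0,0,0,0,0,0.13,0,0,0,0,0,0.158,0,0,0,0,0,0.158,0,0,0,0,0,0.158,0,0,0])

```text
t: 19.5
tool_pos: [0.4657, 0.1597, 0.1059]
tool_rot: [2.058, 2.372, 0.002]
contact_force: [-0.0, -0.1, -0.4]
opening: 0.0855
grip_force: 0.0
```

>>> apply_moves(rows=[0,0,0,0,0,0,0,0,0,0,0,0,0,0,0,0,0,0,0,0,0,0,0,0,0,0,0,0,0,0,0,0,0,0,0,0,0,0,0,0,0,0,0,0,0,0,0,0,0,0,0,0,0,0,0,0,0,0,0,0], grip=0.15)

```text
t: 20.5
tool_pos: [0.4652, 0.16, 0.1054]
tool_rot: [2.057, 2.373, 0.002]
contact_force: [-0.1, 0.3, 5.8]
opening: 0.0362
grip_force: 29.4
```

>>> apply_moves(rows=[0,0,-0.06,0,0,0,0,0,-0.12,0,0,0,0,0,-0.17,0,0,0,-0.03,0.05,-0.17,0,0,0,-0.06,0.1,-0.17,0,0,0,-0.09,0.15,-0.17,0,0,0,-0.12,0.2,-0.17,0,0,0,-0.149,0.221,-0.17,0,0,0,-0.149,0.221,-0.17,0,0,0,-0.149,0.221,-0.17,0,0,0,-0.149,0.221,-0.12,0,0,0,-0.149,0.221,-0.07,0,0,0,-0.149,0.221,-0.03,0,0,0,-0.149,0.221,-0.023,0,0,0,-0.149,0.221,-0.023,0,0,0,-0.149,0.221,-0.023,0,0,0])

```text
t: 22.1
tool_pos: [0.6089, 0.0905, 0.1199]
tool_rot: [2.056, 2.373, 0.003]
contact_force: [-0.3, -0.6, -0.4]
opening: 0.0363
grip_force: 30.3
```

>>> apply_moves(rows=[0,0,0.005,0,0,0,0,0,0.0095,0,0,0,0,0,0.0095,0,0,0])

```text
t: 22.4
tool_pos: [0.6092, 0.0902, 0.1136]
tool_rot: [2.057, 2.373, 0.003]
contact_force: [1.0, 0.9, 0.9]
opening: 0.0362
grip_force: 30.4
```

>>> apply_moves(rows=[0,0,0,0,0,0,0,0,0,0,0,0,0,0,0,0,0,0,0,0,0,0,0,0,0,0,0,0,0,0,0,0,-0.05,0,0,0,0,0,-0.12,0,0,0,0,0,-0.2,0,0,0,0,0,-0.26,0,0,0,0,0,-0.31,0,0,0,0.07,0,-0.31,0,0,0,0.14,0,-0.31,0,0,0,0.21,0,-0.31,0,0,0,0.28,0,-0.31,0,0,0,0.35,0,-0.31,0,0,0,0.42,0,-0.31,0,0,0,0.5,0,-0.31,0,0,0,0.5,0,-0.31,0,0,0,0.5,0,-0.31,0,0,0], grip=1)

```text
t: 24.3
tool_pos: [0.5653, 0.3881, 0.2981]
tool_rot: [2.055, 2.376, -0.001]
contact_force: [-0.0, 0.3, 0.0]
opening: 0.0852
grip_force: 0.0
```

```bash
python3 - <<'E'
from h import *
p,d=ctrl.get_image("scene"); cv2.imwrite("pics/s7.png",p)
q,d=ctrl.get_image("top"); cv2.imwrite("pics/t7.png",q)
crop("pics/t7.png",225,120,230,130,3,"pics/a.png"); crop("pics/s7.png",200,150,280,70,2.5,"pics/b.png")
a=cv2.imread("pics/a.png");b=cv2.imread("pics/b.png")
c=np.zeros((a.shape[0]+b.shape[0],max(a.shape[1],b.shape[1]),3),np.uint8);c[:a.shape[0],:a.shape[1]]=a;c[a.shape[0]:,:b.shape[1]]=b
cv2.imwrite("pics/c9.png",c)
# expected rim centres in crop pixels if on marks
for n,m,z in [("w",(.6095,.0903),.092),("g",(.6237,-.0034),.076),("y",(.6368,-.0972),.062),("b",(.65,-.1908),.048)]:
    print(n,(pix("top",(*m,z))-[225,120])*3,((pix("scene",(*m,z))-[200,150])*2.5+[0,390]))
E
```

```text
w [226.06803841  88.82850276] [325.52627337 413.6434239 ]
g [347.5081249   95.39672341] [412.85878865 449.80508037]
y [465.05940311 102.29128978] [508.01172827 487.81097227]
b [578.72230321 108.88077709] [612.37281081 529.61159448]
```

View pics/c9.png

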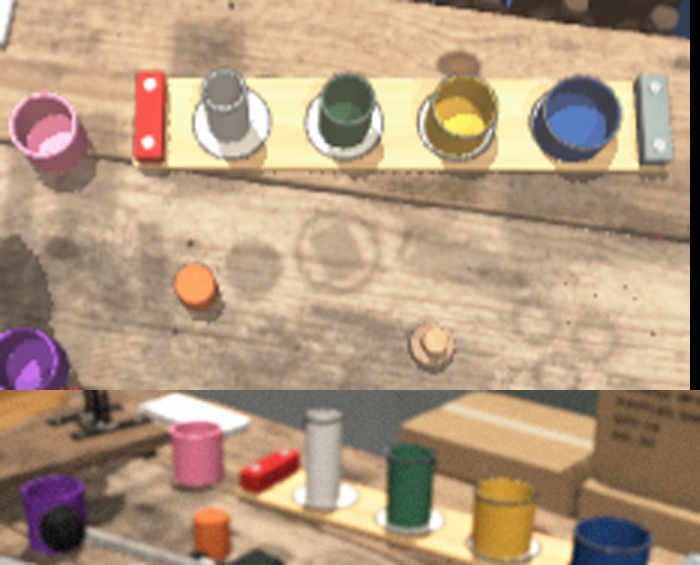

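All four rims are within about 2 crop pixels (under 2 mm) of where they should be: (225,88), (348,95), (463,103) and (580,110). The stopper and orange cap have not moved. Handing in.

```bash
python3 -c "
from station import ctrl
print(ctrl.finish_job())"
```

```text
the job is handed in; nothing more can be done
None
```

The white, green, yellow and blue cups stand upright on their marks from the red end to the grey end, all within about 2 mm of centre in the last pictures; the stopper and orange cap were not disturbed, and the job was handed in at about 24 s of the 104 s allowed (no verdict was returned).

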